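# Click the grind dial to the jar's colour and start the grinder

### The job

The jar of beans standing on the dark slate mat is next to be ground. With a fingertip, flick the edge of the grinder's dial round click by click until the coloured tooth matching that jar's lid has settled at the black pointer, and only then press the white start button down and let it come back up. Grip and lift nothing, be light with the dial, and leave all the jars and crockery where they stand.

Things in the scene. Friction and masses are not known exactly. Their poses are not given: they have to be found in the camera images.
- dial (a joint): Dial angle, rad, positive counter-clockwise seen from above, no end stops. Turns both ways and rests in clicks at multiples of pi/3, six a turn. At 0 the white tooth is at the pointer; at -1/6, -2/6, -3/6, -4/6, -5/6 turn the yellow, red, green, blue, purple one. 1 to 2 N at a tooth tip pushes it out of a click; past half way it snaps on by itself. It may rarely start between clicks.
- dial_centre (a point): On the dial's vertical axis, level with its top: 85 mm above the table, 30 mm above the flat top of the cream base. The dial is a grey disc of 40 mm radius with six coloured teeth on its edge, 60 degrees apart, 10 mm wide, ending 58 mm from the axis; disc and teeth are 20 mm high with a 10 mm gap to the base below. A fingertip put down between teeth pushes one sideways.
- pointer (a point): 48 mm from the dial's axis towards the black pointer mark on the base, at the height of the tooth tops; the chosen tooth's top point must lie here. The mark itself is flat on the base on the dial's side away from the robot.
- lobe_white (a point): Point on top of the dial's white tooth, 48 mm from the dial's axis (the tooth ends at 58 mm).
- lobe_yellow (a point): Point on top of the dial's yellow tooth, 48 mm from the dial's axis (the tooth ends at 58 mm).
- lobe_red (a point): Point on top of the dial's red tooth, 48 mm from the dial's axis (the tooth ends at 58 mm).
- lobe_green (a point): Point on top of the dial's green tooth, 48 mm from the dial's axis (the tooth ends at 58 mm).
- lobe_blue (a point): Point on top of the dial's blue tooth, 48 mm from the dial's axis (the tooth ends at 58 mm).
- lobe_purple (a point): Point on top of the dial's purple tooth, 48 mm from the dial's axis (the tooth ends at 58 mm).
- start_top (a point): Centre of the top of the white round start button (30 mm wide, in a black collar 46 mm wide; top 77 mm above the table when up), on the base between dial and hopper. It is pressed straight down.
- start (a joint): How far the start button is down, m: 0 up, 0.006 fully down, about 5 N; springs back.
- grinder: Cream grinder fixed to the table: base 170 x 340 x 55 mm, origin at the centre of its underside, x away from the robot, y to the left. Dial axis at (0, -75) mm, start button at (-45, 35) mm, and a round bean hopper 94 mm wide at (0, 115) mm that rises to 147 mm above the table.
- mat_centre (a point): Centre of a thin round dark slate mat, 130 mm wide, on the table; one of the three jars stands on it.
- jar_red: Clear jar of brown beans with a red lid, 70 mm wide, 88 mm tall, 300 g, origin at the centre of its underside.
- jar_green: Clear jar of brown beans with a green lid, 70 mm wide, 88 mm tall, 300 g, origin at the centre of its underside.
- jar_blue: Clear jar of brown beans with a blue lid, 70 mm wide, 88 mm tall, 300 g, origin at the centre of its underside.
- mug: White mug, 82 mm wide, 95 mm tall, origin under its centre.
- bowl: Blue bowl, 120 mm wide, 60 mm tall, origin under its centre.
- teapot: Green teapot, 120 mm wide, about 190 mm over spout and handle, 116 mm tall, origin under its centre.
- oil: Green oil bottle, 60 mm wide, 210 mm tall, origin under its centre.

How it is judged:
By the outcome, as a careful person would: the job done as asked, in the order asked, and still so for the second after the job is handed in, with the robot touching nothing.
It also fails if it takes over 61 s, if anything falls off the work surface, if the arm or the gripper's body presses on something with over 40 N, if the wrist force passes 120 N, or if a joint passes its speed limit or range.

### The arm

A 6-joint arm with a two-finger parallel gripper is mounted at the origin on the work surface. World frame = base frame: x ahead of the robot, y to its left, z up, the work surface at z = 0. Lengths are in m, angles in rad, forces in N, time in s.
With the tool pointing down it reaches from about 0.425 to 0.95 m from the base axis. Payload 3.5 kg.
Tool frame: the origin (TCP) lies between the finger pads; the fingertips stand 22 mm ahead of it and the grasp point (between the pads) lies 3 mm ahead of it; x points along the fingers, z is the direction in which the jaws open and shut, and the axes are right-handed (so a half turn about x gives the same grasp; the last joint's range is limited). The gripper opens to 85 mm and grips with 20 to 120 N. Pads are 22 mm wide; open, the fingers measure 114 mm over their backs; the gripper's body (76 mm by 85 mm) begins 54 mm behind the grasp point. The pads swing forward as they close: fully open they stand 13 mm farther back than shut.
Start: joints at [1.17, 0.286, 1.577, -0, 1.279, -0.15], TCP at [0.167, 0.654, 0.253] pointing down, gripper open.
Joint ranges: [-2.77, 2.77], [-0.9, 2.22], [0.21, 2.48], [-1.53, 4.67], [0.24, 2.81], [-2.84, 2.84]. Speed limits (rad/s): [2.79, 2.79, 3.14, 3.14, 3.14, 3.14].

### API

Orientations are given as a unit quaternion [w, x, y, z].
In Python, from workcell import robot, vision, ticket gives the robot as it stands.
- The arm moves only by the tool drive_tool, never from a script. Its argument "targets" is a list of rows, each a list of 3 entries, a list of its own where there are three numbers: the opening in per cent of the stroke, from 0 (shut) to 100 (fully open), then the shift along the world's x, y, z in m, then the turn about the world's z in degrees. In form: [[grip, [dx, dy, dz], turn], ...]. A call has exactly 8 rows; each row is the pose to reach, as a shift and turn from the pose commanded when the call began; what a row does not reach only later rows make up. A row lasts 1/10 s, in which the tool goes at most 50 mm and 8.59 degrees, less where a joint would pass 70% of its speed; a pose out of reach is approached as far as the arm can. A call with a gripper value outside its range is refused whole. The fingers move at their own pace and stop on an object; "force" is the grip in N (left out, the last holds). Time passes only in rows, so rows that repeat a pose let the fingers close, or fill a call up. It gives the time, the measured TCP pose, the force and the opening at its end, in the units of the state.
- robot.get_state(): the state, without advancing time (a new reading comes with each control period).
- vision.grab_frame(name): name is "scene" or "side" or "wrist"; returns the picture (480x640x3 uint8, red, green, blue); there is no depth.
- vision.camera_info(name): a dict with "intrinsics" (3x3 intrinsics, pixels), "distortion" ([k1, k2, p1, p2, k3] as OpenCV has them; the pictures are not rectified), "view" (4x4, takes a point from world to camera coordinates). Camera axes: x right, y down, z forward; pixel columns grow to the right and rows downward; lengths in m; the calibration is good to about 2 mm. A picture is of the moment at which its call begins: read the wrist's pose just before it. camera_info takes no time and is no camera call; for the wrist camera it gives the pose at the moment of the call.
- ticket.sign_off(): hands the job in, once; it reports no verdict.
The state is a dict: "time_s": time; "joint_positions": joint angles; "joint_velocities": joint speeds; "joint_efforts": joint torques, N m; "ee_pos": TCP position; "ee_rot": TCP orientation; "ft_force": force on the tool from outside, world axes, zero at the start; "torque": the same for the moment, N m; "width": opening from 0.0 (shut) to 1.0 (fully open).
Only numpy, scipy, OpenCV 4.12 (cv2) and the standard library are available. Lean on these libraries where they do the work, as an engineer would, in place of code of your own. Each camera call takes 0.05 s, during which the arm holds its last target. There are 200 camera calls.

## Working session

There is one attempt and no reset: what is moved stays moved. The work goes in short steps, Python scripts to look and compute and a tool call to move; the robot and the scene stay as the last step left them, time stands still between calls to the robot, and variables do not carry over. Pictures are saved under pics/ and viewed, about 8 in all and at most 12, crops included, and the job is handed in when it is done.

Besides the shell and the picture viewer there is one more tool, called after "Call:" as a command line: name --argument value ..., lists and objects as JSON in quotes. drive_tool: Moves the arm, as the interface text tells. Its arguments: {"type":"object","properties":{"targets":{"type":"array","items":{"type":"array"}},"force":{"type":"number"}},"required":["targets"]}

```bash
mkdir -p pics; cat > h.py <<'E'
import numpy as np, cv2
from workcell import robot, vision, ticket
def snap(name,fn):
    i=vision.camera_info(name); im=vision.grab_frame(name)
    cv2.imwrite('pics/'+fn,im[:,:,::-1]); return im,i
def ray(i,uv,z):
    K=np.array(i['intrinsics']);d=np.array(i['distortion']);V=np.array(i['view'])
    p=cv2.undistortPoints(np.array([[uv]],float),K,d)[0,0]
    R=V[:3,:3];c=-R.T@V[:3,3];r=R.T@np.array([p[0],p[1],1]);return c+r*(z-c[2])/r[2]
def proj(i,P):
    V=np.array(i['view']);rv=cv2.Rodrigues(V[:3,:3])[0]
    return cv2.projectPoints(np.array(P,float).reshape(-1,3),rv,V[:3,3],np.array(i['intrinsics']),np.array(i['distortion']))[0][:,0]
E
python3 - <<'E'
from h import *
for n in('scene','side'):
    im,i=snap(n,n+'1.png'); V=np.array(i['view']);print(n,-V[:3,:3].T@V[:3,3],V[2,:3])
print(robot.get_state())
E
```

```text
scene [1.28063429 0.20919401 1.1978486 ] [-0.50478211 -0.18599373 -0.84297174]
side [ 0.14340792 -0.5931226   0.95044157] [ 0.40250034  0.50015807 -0.76670423]
{'time_s': 0.1, 'joint_positions': array([ 1.17001071e+00,  2.87130857e-01,  1.57803877e+00, -1.68675891e-05,
        1.27857982e+00, -1.49975541e-01]), 'joint_velocities': array([-3.09119790e-05, -1.79753245e-03, -2.79622779e-03,  1.62063616e-03,
       -1.58443742e-03,  1.22225814e-03]), 'joint_efforts': array([ 4.24643913e-04, -4.07296085e+01, -2.93699330e+01, -1.61309781e-04,
        3.45874978e-03,  8.74986142e-06]), 'ee_pos': array([0.16727102, 0.65338271, 0.25204516]), 'ee_rot': array([ 0.55794775, -0.4339136 ,  0.55927317,  0.43315911]), 'ft_force': array([-0.29538243, -0.08512479, -0.20802021]), 'torque': array([-0.04444885,  0.03735793,  0.00777211]), 'width': 1.0041544105365114}
```

View pics/scene1.png

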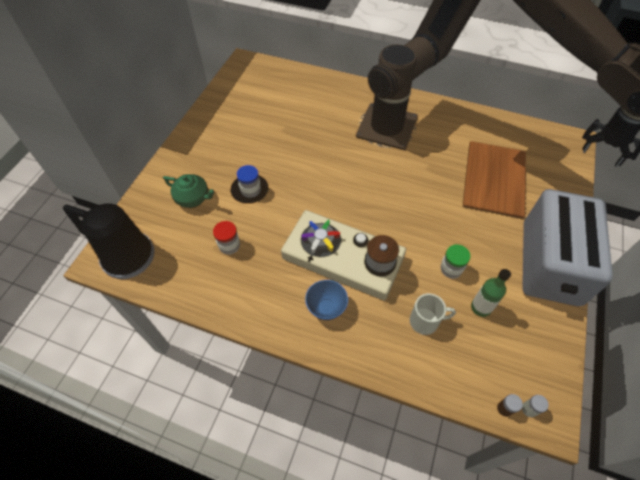

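View pics/side1.png

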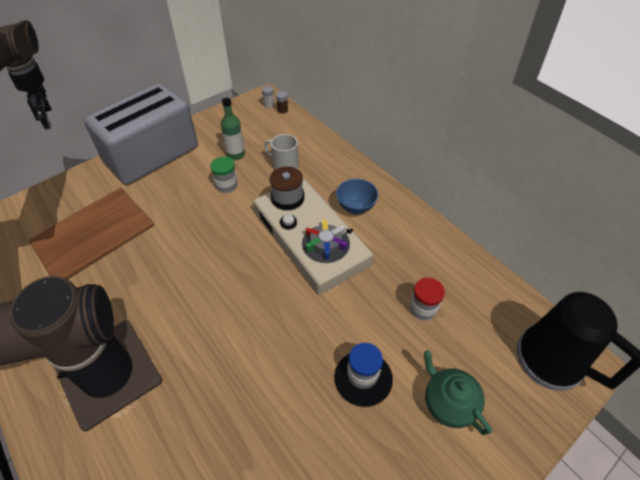

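The blue-lidded jar stands on the mat (scene ~(249,188), side ~(364,375)). The dial is near scene (321,237) and side (326,240). I'll zoom in on it.

```bash
python3 - <<'E'
from h import *
a=cv2.imread('pics/scene1.png')[205:305,275:415];b=cv2.imread('pics/side1.png')[160:300,240:380]
a=cv2.resize(a,None,fx=4,fy=4,interpolation=2);b=cv2.resize(b,(400,400),interpolation=2)
c=np.zeros((400,800,3),np.uint8);c[:,:400]=cv2.resize(a,(400,286))[:286,:].copy() if 0 else 0
c[:286,:400]=cv2.resize(a,(400,286));c[:,400:]=b;cv2.imwrite('pics/c1.png',c)
for n,uv,uvb in(('scene',(321,237),(361,239)),('side',(326,240),(288,221))):
    i=vision.camera_info(n);print(n,ray(i,uv,.085),ray(i,uvb,.077))
i=vision.camera_info('side')
E
```

```text
scene [ 0.60383719 -0.04081353  0.085     ] [0.56506751 0.07046685 0.077     ]
side [ 0.58485934 -0.05858515  0.085     ] [0.55104729 0.05688755 0.077     ]
```

View pics/c1.png

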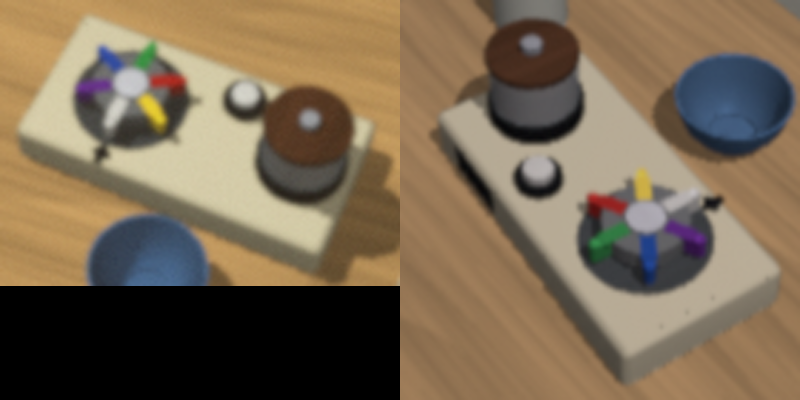

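```bash
python3 - <<'E'
from h import *
from scipy.optimize import least_squares
L=np.array([[0,-75,90],[-45,35,77],[-85,-170,55],[85,-170,55],[85,170,55],[-85,170,55],[0,115,147]])/1000
s=lambda x,y:(275+x*.35,205+y*.35); d=lambda x,y:(240+(x-400)*.35,160+y*.35)
ob={'scene':{1:s(246,95),2:s(88,15),3:s(19,130),4:s(320,250),6:s(310,120)},
    'side':{1:d(538,170),2:d(627,352),3:d(778,270),5:d(440,118),6:d(531,45)}}
I={n:vision.camera_info(n) for n in ob}
def P(p):
    c,q=np.cos(p[2]),np.sin(p[2]);W=L.copy();W[:,:2]=L[:,:2]@np.array([[c,q],[-q,c]])+p[:2];return W
def f(p,ns=('scene','side')):
    return np.concatenate([(proj(I[n],P(p))[list(ob[n])]-np.array(list(ob[n].values()))).ravel() for n in ns])
for ns in(('scene',),('side',),('scene','side')):
    r=least_squares(f,[.6,.03,0],args=(ns,),loss='soft_l1');print(ns,r.x,np.round(f(r.x,ns).reshape(-1,2),1).tolist())
W=P(r.x);print(W)
for n in I: print(n,proj(I[n],W[0]+[0,0,-.005]))
E
```

```text
('scene',) [ 0.60254065  0.03132438 -0.08924239] [[0.2, -0.4], [-0.5, -1.7], [-1.9, -0.0], [0.7, 2.4], [0.5, -0.1]]
('side',) [ 0.59755982  0.02288945 -0.07971399] [[0.1, -0.3], [-0.2, 3.1], [3.3, -0.1], [-2.6, -1.2], [0.1, -0.4]]
('scene', 'side') [ 0.6010037   0.02882747 -0.08293323] [[-0.5, -1.2], [-1.4, -2.1], [-2.4, -0.3], [0.3, 1.5], [-0.1, -1.0], [-0.2, -2.3], [-0.9, 0.7], [2.6, -2.1], [-2.5, -3.1], [-0.1, -2.2]]
[[ 0.59479083 -0.04591476  0.09      ]
 [ 0.5590577   0.06743489  0.077     ]
 [ 0.50221335 -0.133547    0.055     ]
 [ 0.67162906 -0.14762949  0.055     ]
 [ 0.69979405  0.19120193  0.055     ]
 [ 0.53037834  0.20528443  0.055     ]
 [ 0.61053009  0.14343221  0.147     ]]
scene [[320.43207527 234.08003098]]
side [[325.92075548 234.99013147]]
```

```bash
python3 - <<'E'
from h import *
from scipy.spatial.transform import Rotation as R
q=robot.get_state()['ee_rot'];M=R.from_quat(np.roll(q,-1)).as_matrix();print(M.round(3),np.degrees(np.arctan2(M[1,2],M[0,2])))
i=vision.camera_info('scene')
for uv,z in(((541,195),.2),((610,205),.2),((527,292),0),((610,300),0),((541,195),.15),((485,308),0),((505,273),.21)):print(uv,z,ray(i,uv,z).round(3))
w=vision.camera_info('wrist');V=np.array(w['view']);print(-V[:3,:3].T@V[:3,3],V[2,:3])
E
```

```text
[[-0.001 -0.969  0.248]
 [-0.002  0.248  0.969]
 [-1.     0.    -0.002]] 75.6299394199984
(541, 195) 0.2 [0.329 0.518 0.2  ]
(610, 205) 0.2 [0.297 0.705 0.2  ]
(527, 292) 0 [0.525 0.576 0.   ]
(610, 300) 0 [0.468 0.811 0.   ]
(541, 195) 0.15 [0.281 0.534 0.15 ]
(485, 308) 0 [0.619 0.467 0.   ]
(505, 273) 0.21 [0.623 0.454 0.21 ]
[0.09989645 0.67054049 0.37440848] [ 0.26679686 -0.06983868 -0.96121901]
```

Call:
drive_tool --targets '[[0,[0,0,0.045],0],[0,[0,-0.01,0.09],0],[0,[0.02,-0.05,0.09],-8],[0,[0.04,-0.09,0.09],-16],[0,[0.06,-0.13,0.09],-24],[0,[0.08,-0.17,0.09],-32],[0,[0.1,-0.21,0.09],-40],[0,[0.12,-0.25,0.09],-48]]' --force 30

```text
time_s: 0.9
ee_pos: [0.2877, 0.4021, 0.3428]
ee_rot: [0.687, -0.167, 0.687, 0.167]
ft_force: [-0.2, 0.4, -0.2]
width: 0.002
```

Call:
drive_tool --targets '[[0,[0.025,-0.04,0],-2],[0,[0.05,-0.08,0],-2],[0,[0.075,-0.12,0],-2],[0,[0.1,-0.16,0],-2],[0,[0.125,-0.2,0],-2],[0,[0.15,-0.24,0],-2],[0,[0.17,-0.28,0],-2],[0,[0.19,-0.32,0],-2]]'

```text
time_s: 1.7
ee_pos: [0.4778, 0.082, 0.3429]
ee_rot: [0.689, -0.157, 0.69, 0.157]
ft_force: [0.2, 0.2, -0.2]
width: 0.003
```

Call:
drive_tool --targets '[[0,[0.015,-0.04,-0.01],0],[0,[0.03,-0.08,-0.03],0],[0,[0.045,-0.11,-0.05],0],[0,[0.06,-0.14,-0.08],0],[0,[0.065,-0.155,-0.12],0],[0,[0.065,-0.155,-0.14],0],[0,[0.065,-0.155,-0.14],0],[0,[0.065,-0.155,-0.14],0]]'

```text
time_s: 2.5
ee_pos: [0.5424, -0.071, 0.2033]
ee_rot: [0.689, -0.157, 0.69, 0.157]
ft_force: [0.5, 0.8, 0.6]
width: 0.002
```

```bash
python3 - <<'E'
from h import *
im,i=snap('wrist','w1.png')
c=np.array([.595,-.046,.085]);print(proj(i,c),proj(i,[.559,.067,.077]),robot.get_state()['ee_pos'])
for k,n in enumerate('WYRGBP'):
    a=-.083+k*np.pi/3;print(n,proj(i,c+.048*np.array([np.cos(a),np.sin(a),0])).round(),end=' ')
E
```

```text
[[401.92275655 234.85591937]] [[434.68447961  56.4161828 ]] [ 0.54309707 -0.07103619  0.20468798]
W [[456. 267.]] Y [[464. 202.]] R [[407. 166.]] G [[344. 201.]] B [[342. 267.]] P [[397. 297.]]
```

View pics/w1.png

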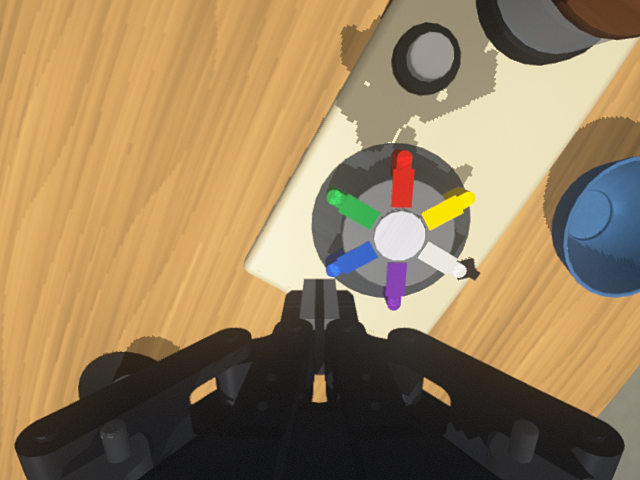

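```bash
python3 - <<'E'
from h import *
from scipy.optimize import least_squares
i=vision.camera_info('wrist')
o=np.array([(460,270),(472,198),(404,153),(331,196),(330,271),(394,307)])
b=[ray(i,u,.085) for u in o];print(np.round(b,4).tolist())
def T(p):
    a=p[2]+np.arange(6)*np.pi/3;return np.c_[p[0]+.058*np.cos(a),p[1]+.058*np.sin(a),.085+0*a]
r=least_squares(lambda p:(proj(i,T(p))-o).ravel(),[.595,-.046,-.08]);print(r.x,r.fun.reshape(-1,2).round(1).tolist())
print('btn',ray(i,(433,55),.077),'ptr',ray(i,(471,269),.055))
E
```

```text
[[0.6484, -0.0511, 0.085], [0.6276, -0.002, 0.085], [0.5701, 0.0037, 0.085], [0.5393, -0.0433, 0.085], [0.5628, -0.0927, 0.085], [0.619, -0.0981, 0.085]]
[ 0.59476964 -0.04753624 -0.08185526] [[3.9, 3.6], [1.8, -2.6], [0.6, -1.7], [-2.7, -2.1], [-2.8, 2.3], [-0.5, 2.4]]
btn [0.55881614 0.06750462 0.077     ] ptr [ 0.67305955 -0.05172255  0.055     ]
```

Call:
drive_tool --targets '[[0,[-0.002,-0.002,-0.03],0],[0,[-0.002,-0.002,-0.06],0],[0,[-0.002,-0.002,-0.08],0],[0,[-0.002,-0.002,-0.09],0],[0,[-0.002,-0.002,-0.1],0],[0,[-0.002,-0.002,-0.107],0],[0,[-0.002,-0.002,-0.107],0],[0,[-0.002,-0.002,-0.107],0]]'

```text
time_s: 3.35
ee_pos: [0.5411, -0.0733, 0.0972]
ee_rot: [0.69, -0.157, 0.689, 0.157]
ft_force: [0.6, -0.5, 0.3]
width: -0.003
```

```bash
python3 - <<'E'
from h import *
im,i=snap('wrist','w2.png');print(robot.get_state()['ee_pos'])
c=np.array([.5948,-.0472]);p0=np.array([.5405,-.0729])
for k in range(0,11):
    a=np.radians(205.3+6*k);p=c+.06*np.array([np.cos(a),np.sin(a)]);print(6*k,(p-p0).round(4))
E
```

```text
[ 0.54115305 -0.0733174   0.09725509]
0 [0.0001 0.0001]
6 [ 0.003  -0.0055]
12 [ 0.0066 -0.0107]
18 [ 0.0106 -0.0154]
24 [ 0.0152 -0.0198]
30 [ 0.0201 -0.0236]
36 [ 0.0255 -0.0269]
42 [ 0.0311 -0.0297]
48 [ 0.0371 -0.0318]
54 [ 0.0432 -0.0333]
60 [ 0.0494 -0.0341]
```

View pics/w2.png

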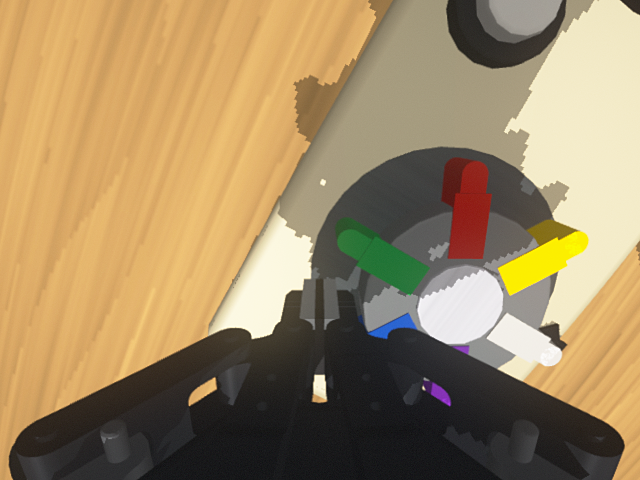

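Call:
drive_tool --targets '[[0,[0.0,0.0,-0.003],0],[0,[0.003,-0.0055,-0.003],6],[0,[0.005,-0.008,-0.003],9],[0,[0.0066,-0.0107,-0.003],12],[0,[0.0086,-0.013,-0.003],15],[0,[0.0106,-0.0154,-0.003],18],[0,[0.0129,-0.0176,-0.003],21],[0,[0.0152,-0.0198,-0.003],24]]'

```text
time_s: 4.2
ee_pos: [0.5555, -0.0926, 0.0934]
ee_rot: [0.641, -0.297, 0.642, 0.298]
ft_force: [-1.3, 2.0, -0.2]
width: 0.004
```

Call:
drive_tool --targets '[[0,[0.0025,-0.002,0],3],[0,[0.005,-0.0038,0],6],[0,[0.0076,-0.0055,0],9],[0,[0.0103,-0.0071,0],12],[0,[0.0131,-0.0085,0],15],[0,[0.0159,-0.0099,0],18],[0,[0.0189,-0.011,0],21],[0,[0.0219,-0.012,0],24]]'

```text
time_s: 5.0
ee_pos: [0.5779, -0.1051, 0.0936]
ee_rot: [0.566, -0.424, 0.566, 0.424]
ft_force: [-0.3, 1.0, 0.3]
width: 0.001
```

```bash
python3 - <<'E'
from h import *
im,i=snap('scene','s2.png');a=im[205:305,275:415,::-1]
cv2.imwrite('pics/c2.png',cv2.resize(a,None,fx=4,fy=4,interpolation=2))
im,i=snap('wrist','w3.png')
c=np.zeros((480,800,3),np.uint8);c[:,:640]=im[:,:,::-1];c[:114,640:]=cv2.resize(a,(160,114));c[150:350,600:]=cv2.resize(a[:70,:80],(200,200),interpolation=2);cv2.imwrite('pics/c3.png',c)
s=robot.get_state();print(s['ee_pos'],s['ft_force'])
E
```

```text
[ 0.57807431 -0.10517869  0.09364559] [-0.3366017  -0.37018458 -0.12202443]
```

View pics/c3.png

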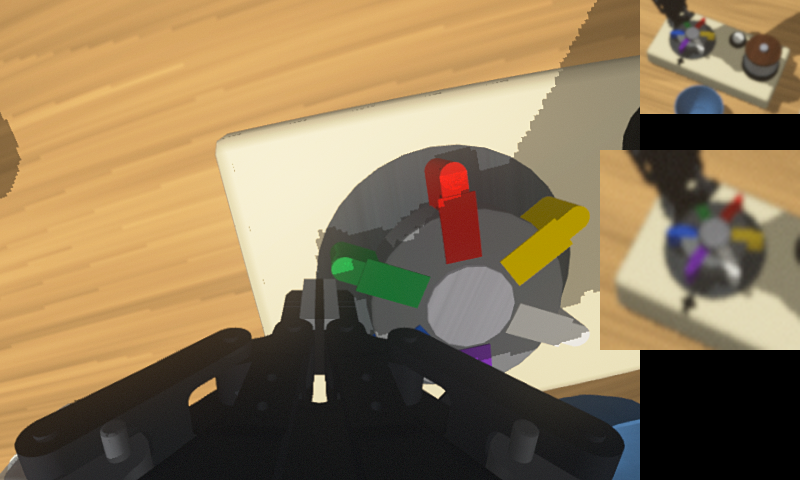

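One click done: purple is at the pointer and the finger is free. The same arc now continues behind blue.

Call:
drive_tool --targets '[[0,[0.0061,-0.0015,0],6],[0,[0.0123,-0.0023,0],12],[0,[0.0154,-0.0025,0],15],[0,[0.0186,-0.0025,0],18],[0,[0.0217,-0.0024,0],21],[0,[0.0249,-0.002,0],24],[0,[0.028,-0.0016,0],27],[0,[0.031,-0.0009,0],30]]'

```text
time_s: 5.9
ee_pos: [0.6082, -0.106, 0.0933]
ee_rot: [0.436, -0.556, 0.437, 0.556]
ft_force: [-1.4, -0.2, 1.9]
width: -0.0
```

Call:
drive_tool --targets '[[0,[0.003,0.0008,0],3],[0,[0.006,0.0018,0],6],[0,[0.009,0.0029,0],9],[0,[0.0118,0.0041,0],12],[0,[0.0146,0.0056,0],15],[0,[0.0174,0.0071,0],18],[0,[0.02,0.0088,0],21],[0,[0.0226,0.0107,0],24]]'

```text
time_s: 6.7
ee_pos: [0.6311, -0.0952, 0.0933]
ee_rot: [0.312, -0.635, 0.312, 0.635]
ft_force: [-0.4, 0.6, 0.4]
width: 0.003
```

Call:
drive_tool --targets '[[0,[0.0012,0.001,0],2],[0,[0.0025,0.002,0],3],[0,[0.0037,0.003,0],5],[0,[0.0048,0.0041,0],6],[0,[0.007,0.0063,0],9],[0,[0.0091,0.0086,0],9],[0,[0.0101,0.0098,0],9],[0,[0.0101,0.0098,0],9]]'

```text
time_s: 7.5
ee_pos: [0.6414, -0.0851, 0.0933]
ee_rot: [-0.261, 0.657, -0.261, -0.657]
ft_force: [0.4, -0.3, -0.5]
width: -0.0
```

```bash
python3 - <<'E'
from h import *
im,i=snap('scene','s3.png');a=im[205:305,275:415,::-1]
im,i=snap('wrist','w4.png')
c=np.zeros((480,800,3),np.uint8);c[:,:640]=im[:,:,::-1];c[:114,640:]=cv2.resize(a,(160,114));c[150:350,600:]=cv2.resize(a[:70,:80],(200,200),interpolation=2);cv2.imwrite('pics/c4.png',c)
s=robot.get_state();print(s['ee_pos'],s['ft_force'],s['joint_positions'])
E
```

```text
[ 0.64125084 -0.08530406  0.09330401] [-0.38033889 -0.0534905   0.18409722] [-2.88848235e-01  3.93602404e-01  1.75259578e+00 -5.70524352e-05
  9.95467943e-01 -2.67298262e+00]
```

View pics/c4.png

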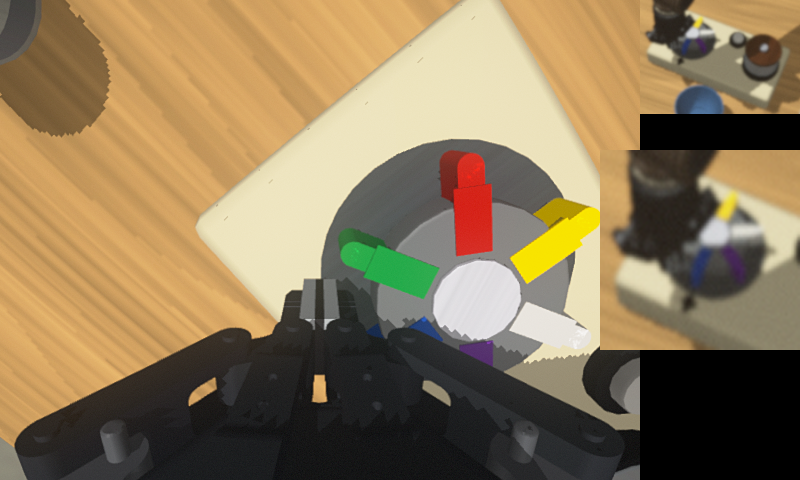

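Blue appears to be at the pointer and the force is about 0. I'll lift, move over the button and look.

Call:
drive_tool --targets '[[0,[0.001,0.0,0.015],0],[0,[0.001,0,0.04],0],[0,[0.001,0,0.07],0],[0,[-0.02,0.035,0.085],0],[0,[-0.045,0.075,0.085],0],[0,[-0.07,0.115,0.085],0],[0,[-0.086,0.147,0.085],0],[0,[-0.086,0.147,0.085],0]]'

```text
time_s: 8.4
ee_pos: [0.5534, 0.065, 0.1794]
ee_rot: [0.26, -0.657, 0.26, 0.658]
ft_force: [0.0, -0.6, 0.1]
width: 0.005
```

```bash
python3 - <<'E'
from h import *
im,i=snap('wrist','w5.png');s=robot.get_state();print(s['ee_pos'],s['ft_force'])
j=vision.camera_info('side');e=vision.grab_frame('side')[195:265,285:365,::-1]
c=np.zeros((480,800,3),np.uint8);c[:,:560]=im[:,80:,::-1];c[:210,560:]=cv2.resize(e,(240,210),interpolation=2)
cv2.imwrite('pics/c5.png',c)
c0=np.array([.5948,-.0472,.085]);
for k,n in enumerate('WYRGBP'):
    a=-.082+(k+2)*np.pi/3;print(n,(proj(i,c0+.058*np.array([np.cos(a),np.sin(a),0]))[0]-[80,0]).round(),end=' ')
print('btn',proj(i,[.5588,.0675,.077])-[80,0])
E
```

```text
[0.55470482 0.06329163 0.17964661] [ 0.21850192 -0.91406595 -1.11119994]
W [153. 195.] Y [133.  97.] R [38. 60.] G [-27. 127.] B [  2. 219.] P [ 87. 251.] btn [[236.41131365 249.80238843]]
```

View pics/c5.png

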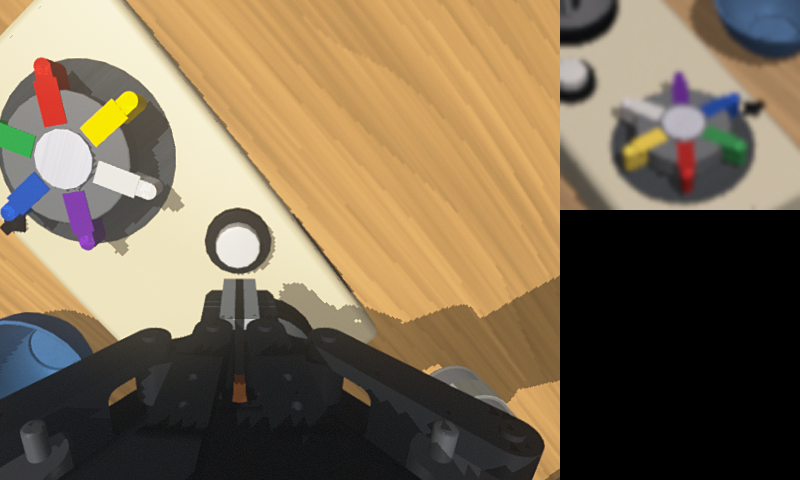

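Blue is settled at the pointer (side view, and the wrist view matches the prediction within a few px), and the button is where predicted. Now I press it.

Call:
drive_tool --targets '[[0,[0,0,-0.03],0],[0,[0,0,-0.055],0],[0,[0,0,-0.07],0],[0,[0,0,-0.076],0],[0,[0,0,-0.079],0],[0,[0,0,-0.081],0],[0,[0,0,-0.083],0],[0,[0,0,-0.083],0]]'

```text
time_s: 9.3
ee_pos: [0.5562, 0.0613, 0.0965]
ee_rot: [-0.261, 0.658, -0.261, -0.656]
ft_force: [-1.0, -2.4, 3.5]
width: -0.001
```

Call:
drive_tool --targets '[[0,[0,0,-0.001],0],[0,[0,0,-0.002],0],[0,[0,0,-0.003],0],[0,[0,0,-0.0035],0],[0,[0,0,-0.004],0],[0,[0,0,-0.0045],0],[0,[0,0,-0.0045],0],[0,[0,0,-0.0045],0]]'

```text
time_s: 10.1
ee_pos: [0.5563, 0.0613, 0.093]
ee_rot: [-0.261, 0.658, -0.261, -0.656]
ft_force: [-3.0, -2.7, 11.7]
width: 0.0
```

It has bottomed: tip at 71 mm, force above 5 N. Now I release and retreat upward.

Call:
drive_tool --targets '[[0,[0,0,0.003],0],[0,[0,0,0.006],0],[0,[0,0,0.012],0],[0,[0,0,0.03],0],[0,[0,0,0.06],0],[0,[0,0,0.09],0],[0,[-0.03,0,0.12],0],[0,[-0.03,0,0.12],0]]'

```text
time_s: 10.9
ee_pos: [0.5251, 0.0625, 0.2147]
ee_rot: [-0.262, 0.659, -0.26, -0.655]
ft_force: [-0.3, -0.5, 0.2]
width: 0.005
```

```bash
python3 - <<'E'
from h import *
im,i=snap('wrist','w6.png');s=robot.get_state();print(s['ee_pos'],s['ft_force'])
e=vision.grab_frame('side')[:,:,::-1];k=cv2.imread('pics/side1.png')
d=cv2.absdiff(e,k).max(2);print('jar/crockery diff',[ (n,int(d[y-15:y+15,x-15:x+15].mean())) for n,x,y in(('red',427,298),('blue',364,365),('green',223,173),('mug',284,152),('bowl',357,198),('teapot',455,395),('oil',232,135),('hopper',287,187))])
c=np.zeros((480,800,3),np.uint8);c[:,:560]=im[:,40:600,::-1];c[:210,560:]=cv2.resize(e[195:265,285:365],(240,210),interpolation=2);c[230:410,560:]=cv2.resize(e,(240,180))
cv2.imwrite('pics/c6.png',c)
E
```

```text
[0.52510769 0.0622916  0.21249288] [0.32543072 0.65291788 0.32043693]
jar/crockery diff [('red', 10), ('blue', 10), ('green', 20), ('mug', 61), ('bowl', 8), ('teapot', 7), ('oil', 31), ('hopper', 21)]
```

View pics/c6.png

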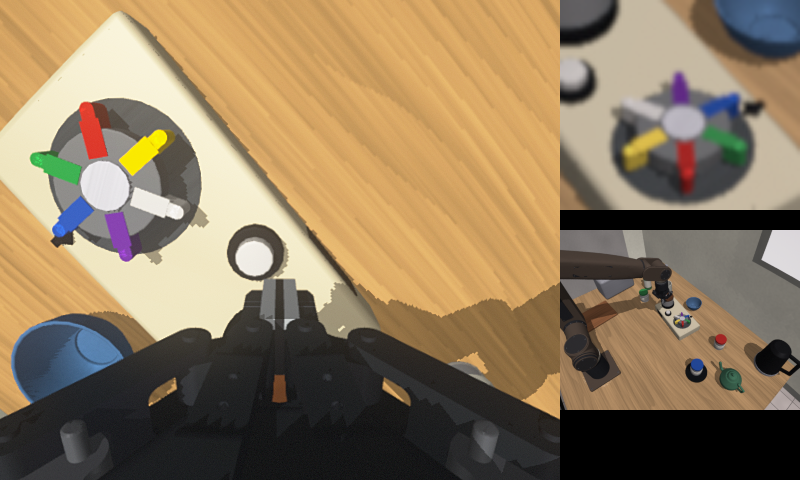

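Blue is still at the pointer and the button is back up. The arm is clear, and it is what hides the mug and oil bottle in the side view. Handing in.

```bash
python3 -c "
from workcell import ticket;print(ticket.sign_off())"
```

```text
the job is handed in; nothing more can be done
None
```

The jar on the slate mat has the blue lid. With the shut fingertip I pushed the dial two clicks counter-clockwise, from white through purple to blue, with wrist-force readings of no more than about 2.5 N. I then pressed the start button to its stop and let it spring back.

- **Dial:** the last wrist and side views show the blue tooth at the black pointer.
- **Button:** the fingertip reached 71 mm, which is the full 6 mm down, and the last views show the button up again. The press ended at 11.7 N, more than the 5 N needed, because it was held against the stop.
- **Arm:** it was raised clear of everything with about 0 N on the wrist, at about 11 s on the clock.
- **Jars and crockery:** comparing side pictures from before and after showed little change at the red jar, blue jar, bowl and teapot. It could not confirm the mug and oil bottle, which differed most because the arm hid them. The green jar and hopper also differed more, and I didn't check those further. I noticed no unexpected contact at any point.

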